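# Set the brush cup at the coral mark and stand the bottle brush in it

## Task

Unlock the red clamp lever on the cup carriage, slide the carriage until its black pointers are at the coral mark (not the blue one), and swing the lever fully back to lock it there. Then take the bottle brush from its sloping rest and lower it, head down, into the clear cup so that it stands upright on the cup's floor; leave the other things on the ledge where they are.

Things in the scene. Friction and masses are not known exactly. Their poses are not given: they have to be found in the camera images.
- carriage (a joint): Position of the grey carriage along the rail's y axis, m, 0 in the middle, -0.085 to 0.085. About 3 N of sliding friction when unlocked; when the clamp is locked a brake holds it (to about 25 N). The carriage (58 wide in x) carries the cup at its pointers and, 90 further to +y, the grip post; its top is 45 above the ledge.
- cup_floor (a point): Centre of the inner floor of the clear round cup on the carriage, 50 above the ledge; axes parallel to the rail's. The cup is 56 to 60 across outside, 48 to 52 inside, its rim 110 above the ledge. The two black pointers stand at the same y as this point, one on each side of the carriage.
- grip_post (a point): On the carriage's upright steel post, 14 in diameter, for pushing or pulling the carriage: this point is on its axis, 90 above the ledge; the post's top is 105 above it. The post stands 90 to +y (rail's axes) of the cup centre and is also the pivot of the clamp lever.
- clamp (a joint): Angle of the red clamp lever, rad. 0 = locked, arm along the rail's +y axis; it grows anticlockwise seen from above about the grip post, to its stop at 1.5 = open, arm towards the rail's -x (near) side. The brake is released above about 0.5. The lever stays where it is left (0.05 N m friction).
- clamp_knob (a point): On the lever's upright red knob, 14 in diameter, whose axis is 65 from the pivot; this point is on the knob's axis 90 above the ledge; the knob's top is 100, its foot 60 above the ledge.
- mark_coral: Coral stripe across the rail's base plate, 8 wide (rail's y) and 100 long; origin at its centre, axes parallel to the rail's. The carriage must go here. The base plate is fixed, white, 100 (x) by 345 (y) by 12 high, and bears the aluminium rail along its y axis. A like blue stripe on the other half of the rail is not wanted.
- rest: Fixed white rest, base 150 (x) by 90 (y) by 8, for the brush, which leans in it 35 degrees from vertical, its handle up and towards the rest's -x axis. Origin on the ledge under the middle; the head stands in a sloping tray open above (+x side), the handle lies in an open fork 108 along the brush from its foot. Lift the brush straight up to free it; the fork reaches 125 above the ledge.
- brush: Bottle brush 190 long, 60 g: green head 36 in diameter for the first 50 with a flat foot, then a yellow square handle 14 by 14, its flats facing the brush's x and y axes (y lies level in the rest). Origin at the centre of the foot, z along the brush to the handle's end. Its centre of mass is about 80 from the foot; a good place to grip is 145 from the foot, 45 from the handle's end.
- teether: hard rubber teether ring, green, 72 outside, 44 inside, 12 high; lies flat (mm). Origin under its centre. Leave it alone.
- scoop: white measuring scoop, bowl 40 across and 28 high with a flat handle 75 long (mm). Origin under its centre. Leave it alone.
- bowls: two nested coral bowls, 120 across, 62 high (mm). Origin under its centre. Leave it alone.
- bottle: empty white bottle with blue cap, 60 across, 150 high (mm). Origin under its centre. Leave it alone.
- tin: tin with yellow label, 90 across, 110 high (mm). Origin under its centre. Leave it alone.
- soother_case: round blue soother case, 60 across, 34 high (mm). Origin under its centre. Leave it alone.

How it is judged:
On the way, in this order (a step that is already met when the one before it is completed fails the run):
1. The clamp lever is swung open, past 1.1 rad (value of joint clamp above 1.1 rad), for 0.1 s.
2. With the lever still open (past 0.8 rad), the carriage rests with its pointers within 5 mm of the middle of the coral mark, measured along the rail (y of cup_floor in the frame of mark_coral between -0.005 and 0.005 m and velocity of joint carriage between -0.01 and 0.01 m/s and value of joint clamp above 0.8 rad), for 0.2 s.
3. The clamp lever is swung back to locked, below 0.15 rad, the carriage still within 5 mm of the coral mark (y of cup_floor in the frame of mark_coral between -0.005 and 0.005 m and value of joint clamp below 0.15 rad), for 0.2 s.
4. The brush is lifted out of its rest by the fingers, its foot more than 80 mm above the ledge (height (world z) of brush above 0.08 m and contact force between the fingers and brush above 1 N), for 0.1 s.
5. The brush is set down, not dropped: still between the fingers, its foot is within 8 mm of the cup's floor and within 14 mm of the cup's axis, upright to 0.2 rad (z of brush in the frame of cup_floor between -0.004 and 0.008 m and horizontal distance between brush and cup_floor below 0.014 m and angle between brush's own z axis and vertical below 0.2 rad and contact force between the fingers and brush above 1 N), for 0.1 s.
At the end, for the whole second after the job is handed in: The carriage's pointers are within 5 mm of the middle of the coral mark along the rail, the clamp lever is locked (below 0.15 rad), and the brush stands released and at rest in the cup, head down: foot within 8 mm of the cup's floor in height and 14 mm of the cup's axis, upright to 0.2 rad (all of step 3 and velocity of joint carriage between -0.01 and 0.01 m/s and z of brush in the frame of cup_floor between -0.004 and 0.008 m and horizontal distance between brush and cup_floor below 0.014 m and angle between brush's own z axis and vertical below 0.2 rad and linear speed of brush below 0.02 m/s and contact force between the fingers and brush below 0.1 N); the robot touches nothing.
It fails at once if The carriage is dragged (faster than 40 mm/s) while the clamp is locked (lever below 0.3 rad) (value of joint clamp below 0.3 rad and (velocity of joint carriage above 0.04 m/s or velocity of joint carriage below -0.04 m/s)).
It fails at once if One of the other things (teether ring, scoop, bowls, bottle, tin, soother case) is moved more than 30 mm (distance of any of teether, scoop, bowls, bottle, tin, soother_case from where it was at the start of the episode above 0.03 m).
It also fails if it takes over 72 s, if anything falls off the work surface, if the arm or the gripper's body presses on something with over 40 N, if the wrist force passes 120 N, or if a joint passes its speed limit or range.

## Robot

A 6-joint arm with a two-finger parallel gripper is mounted at the origin on the work surface. World frame = base frame: x ahead of the robot, y to its left, z up, the work surface at z = 0. Lengths are in m, angles in rad, forces in N, time in s.
With the tool pointing down it reaches from about 0.25 to 0.725 m from the base axis. Payload 9.7 kg.
Tool frame: the origin (TCP) lies on the centre line of the jaws, within the pads' length; the fingertips stand 8 mm ahead of it and the grasp point (between the pads) lies 11 mm behind it; z points along the fingers, y is the line along which they close (so a half turn about z gives the same grasp; the last joint's range is limited). The gripper opens to 85 mm and grips with 20 to 120 N. Pads are 22 mm wide; open, the fingers measure 114 mm over their backs; the gripper's body (76 mm by 85 mm) begins 54 mm behind the grasp point. The pads swing forward as they close: fully open they stand 13 mm farther back than shut.
Start: joints at [1.264, 0.087, 0.176, 1.66, 0, 1.571], TCP at [0.166, 0.524, 0.239] pointing down, gripper open.
Joint ranges: [-3.13, 3.13], [-0.85, 1.81], [-1.15, 1.24], [-2.2, 2.28], [-1.44, 1.52], [-3.14, 3.14]. Speed limits (rad/s): [2.22, 2.22, 2.57, 3.14, 3.14, 3.14].

## Interface

Orientations are given as a 3x3 rotation matrix whose columns are the frame's x, y, z axes.
In Python, from workcell import manip, cams gives the robot as it stands.
- The arm moves only by the tool apply_moves, never from a script. Its argument "moves" is a list of rows, each a list of 7 numbers: the shift along the tool's x, y, z in cm, then the turn, a rotation vector about the tool's x, y, z in degrees, then the finger opening in cm, from 0 to 8.54. A call has 1 to 12 rows; each row shifts and turns the commanded pose from where the row before left it, along the tool's axes as they then stand; what a row does not reach is not made up. A row lasts 1/10 s, in which the tool goes at most 50 mm and 8.59 degrees, less where a joint would pass 70% of its speed; a pose out of reach is approached as far as the arm can. A call with a gripper value outside its range is refused whole. The fingers move at their own pace and stop on an object; the grip force is fixed at half the most. Time passes only in rows, so rows that do not move let the fingers close. It gives the time, the measured TCP pose, the force, the opening and the grip force at its end, in the units of the state.
- manip.get_obs(): the state, without advancing time (a new reading comes with each control period).
- cams.snapshot(name): name is "scene" or "top" or "wrist"; returns the picture (400x640x3 uint8, red, green, blue); there is no depth.
- cams.calibration(name): a dict with "fx", "fy", "cx", "cy" (pixels), "origin" and "orientation" of the camera in the world. Camera axes: x right, y up, looking along -z (the intrinsics and any distortion apply to the point x, -y, -z); pixel columns grow to the right and rows downward; lengths in m; the calibration is good to about 2 mm. A picture is of the moment at which its call begins: read the wrist's pose just before it. calibration takes no time and is no camera call; for the wrist camera it gives the pose at the moment of the call.
- manip.finish_job(): hands the job in; it is judged then, once.
The state is a dict: "time": time; "joint_positions": joint angles; "qvel": joint speeds; "effort": joint torques, N m; "tcp_pos": TCP position; "orientation": TCP orientation; "contact_force": force on the tool from outside, world axes, zero at the start; "torque": the same for the moment, N m; "grip_width": finger opening in m; "gripper_force": force on a finger pad.
Only numpy, scipy, OpenCV 4.12 (cv2) and the standard library are available. Lean on these libraries where they do the work, as an engineer would, in place of code of your own. Each camera call takes 0.05 s, during which the arm holds its last target. There are 200 camera calls.

## Working session

There is one attempt and no reset: what is moved stays moved. The work goes in short steps, Python scripts to look and compute and a tool call to move; the robot and the scene stay as the last step left them, time stands still between calls to the robot, and variables do not carry over. Pictures are saved under pics/ and viewed, at most 10 in all, crops included, and the job is handed in when it is done.

Besides the shell and the picture viewer there is one more tool, called after "Emit:" in YAML: its name, and indented under it one key for each argument. apply_moves: Moves the arm, as the interface text tells. Its arguments: {"type":"object","properties":{"moves":{"type":"array"}},"required":["moves"]}

```bash
ls; mkdir -p pics; python3 - <<'E'
from workcell import manip, cams
import cv2, numpy as np
o=manip.get_obs(); print(o)
for n in ["scene","top"]:
    im=cams.snapshot(n); cv2.imwrite(f"pics/{n}0.png",im[:,:,::-1]); print(n,cams.calibration(n))
E
```

```text
pics
{'time': 0.0, 'joint_positions': array([ 1.26396147e+00,  8.74649083e-02,  1.75131988e-01,  1.65980513e+00,
       -4.15635069e-06,  1.57083070e+00]), 'qvel': array([-6.64686350e-04,  8.24511577e-04,  4.09987591e-04,  5.11455406e-05,
       -1.05975106e-03,  3.08324993e-04]), 'effort': array([ 2.60786874e-03, -5.20381415e+01,  4.64807653e+01,  1.60698005e-02,
        1.37699608e-04,  1.14660929e-05]), 'tcp_pos': array([0.16605786, 0.52410071, 0.23857931]), 'orientation': array([[-9.53283973e-01,  3.02075330e-01, -4.01295920e-04],
       [ 3.02075597e-01,  9.53283114e-01, -1.28031338e-03],
       [-4.20246189e-06, -1.34172393e-03, -9.99999100e-01]]), 'contact_force': array([0.24394671, 0.2847952 , 0.56689555]), 'torque': array([0.00168399, 0.06867159, 0.05597073]), 'gripper_force': 0.0, 'grip_width': 0.08530424071669587}
scene {'fx': 444.8466234870893, 'fy': 444.8466234870893, 'cx': 325.03123768375207, 'cy': 203.74470020627678, 'origin': array([1.39478813, 0.41095831, 0.72111648]), 'orientation': array([[-0.40162516, -0.51185228,  0.75941061],
       [ 0.91553633, -0.20435416,  0.34645721],
       [-0.02214619,  0.83441394,  0.55069314]])}
top {'fx': 385.55906818997204, 'fy': 385.55906818997204, 'cx': 324.26097940593286, 'cy': 204.07327139602134, 'origin': array([0.41728648, 0.05239389, 1.15662691]), 'orientation': array([[ 0.0163475 ,  0.99427734, -0.10557148],
       [-0.99968945,  0.01823945,  0.01698042],
       [ 0.01880881,  0.10526111,  0.99426673]])}
```

View pics/scene0.png

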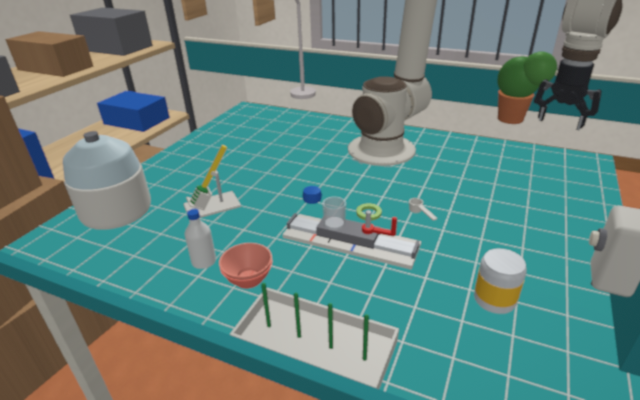

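View pics/top0.png

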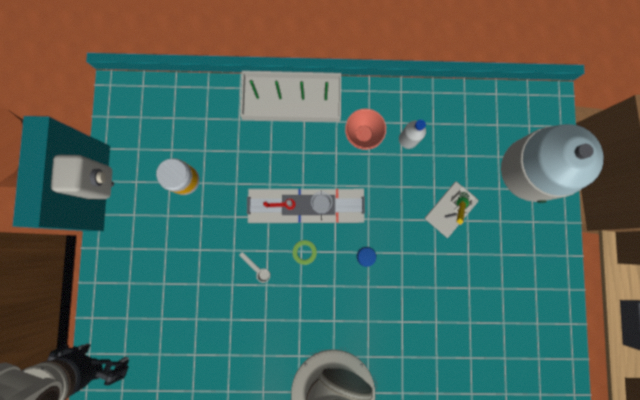

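The scene view shows the rail at about (350,240), with the cup near (335,212), the red knob at (393,228), and the brush in its rest at (212,185). In the top view the rail runs along the image row v≈205. The coral mark is at u≈337, blue at u≈299, the cup at (321,203) and the knob at (267,205). The brush is at (461,208), and the lever is locked, pointing +y.

```bash
cat > h.py <<'E'
import numpy as np, cv2
from workcell import manip, cams
def ray(c,u,v):
    d=np.array([(u-c['cx'])/c['fx'],-(v-c['cy'])/c['fy'],-1.0]); R=np.array(c['orientation']); d=R@d
    return np.array(c['origin']),d/np.linalg.norm(d)
def onz(c,u,v,z):
    o,d=ray(c,u,v); return o+d*(z-o[2])/d[2]
def tri(obs):  # [(c,u,v),...] -> point, residual
    A=np.zeros((3,3));b=np.zeros(3);L=[]
    for c,u,v in obs:
        o,d=ray(c,u,v);P=np.eye(3)-np.outer(d,d);A+=P;b+=P@o;L.append((o,P))
    x=np.linalg.solve(A,b); return x,[float(np.linalg.norm(P@(x-o))) for o,P in L]
def proj(c,p):
    q=np.array(c['orientation']).T@(np.array(p)-c['origin']); return c['cx']+c['fx']*q[0]/-q[2], c['cy']-c['fy']*q[1]/-q[2]
def mask(im,lo,hi,box=None):
    h=cv2.cvtColor(im,cv2.COLOR_RGB2HSV); lo=np.array(lo);hi=np.array(hi)
    if lo[0]<0:
        m=cv2.inRange(h,np.array([lo[0]+180,lo[1],lo[2]]),np.array([180,hi[1],hi[2]]))|cv2.inRange(h,np.array([0,lo[1],lo[2]]),hi)
    else: m=cv2.inRange(h,lo,hi)
    if box: k=np.zeros_like(m);x0,y0,x1,y1=box;k[y0:y1,x0:x1]=1;m=m*k
    return m
def blobs(m,a=4):
    n,l,s,c=cv2.connectedComponentsWithStats(m)
    return [(s[i].tolist(),c[i].round(1).tolist()) for i in range(1,n) if s[i,4]>=a]
E
python3 - <<'E'
from h import *
im=cv2.imread('pics/top0.png')[:,:,::-1].copy(); c=cams.calibration('top')
for nm,lo,hi,box,z in [('redcoral',(-8,90,80),(10,255,255),(245,185,370,230),.012),('blue',(105,80,60),(130,255,255),(245,185,370,230),.012),('white',(0,0,140),(180,60,255),(245,185,370,230),.012),('yellow',(18,120,80),(33,255,255),(420,170,490,245),.1),('rest',(0,0,130),(180,60,255),(420,170,490,245),.008)]:
    m=mask(im,lo,hi,box)
    print(nm)
    for s,ct in blobs(m): print(s,ct,onz(c,*ct,z).round(4))
    if nm=='rest' or nm=='white':
        r=cv2.minAreaRect(cv2.findNonZero(m)); print(r,[onz(c,*p,z).round(3).tolist() for p in cv2.boxPoints(r)])
E
```

```text
redcoral
[336, 189, 2, 9, 18] [336.5, 193.0] [ 0.5729 -0.0033  0.012 ]
[263, 198, 33, 12, 172] [281.5, 204.3] [0.5358 0.1602 0.012 ]
[336, 213, 2, 9, 18] [336.5, 217.0] [ 0.5008 -0.0042  0.012 ]
blue
[299, 190, 2, 5, 9] [299.4, 191.8] [0.5744 0.1078 0.012 ]
[299, 215, 2, 7, 13] [299.5, 218.2] [0.4953 0.1057 0.012 ]
white
[296, 185, 9, 1, 9] [300.0, 185.0] [0.595  0.1065 0.012 ]
[351, 186, 7, 1, 7] [354.0, 186.0] [ 0.5951 -0.0556  0.012 ]
[245, 188, 53, 36, 1224] [268.5, 205.9] [0.5303 0.1987 0.012 ]
[301, 189, 35, 24, 413] [319.5, 197.6] [0.558  0.0474 0.012 ]
[335, 189, 30, 34, 872] [349.5, 205.5] [ 0.5359 -0.0426  0.012 ]
[301, 215, 37, 15, 264] [319.1, 219.0] [0.4939 0.0475 0.012 ]
((306.5, 207.0), (44.0, 123.0), 90.0) [[0.592, 0.271, 0.012], [0.599, -0.098, 0.012], [0.467, -0.098, 0.012], [0.46, 0.266, 0.012]]
yellow
[457, 202, 8, 22, 112] [460.8, 213.0] [ 0.5116 -0.344   0.1   ]
rest
[433, 180, 2, 17, 18] [433.9, 187.9] [ 0.5945 -0.2982  0.008 ]
[425, 182, 53, 56, 1111] [448.6, 210.5] [ 0.5267 -0.3417  0.008 ]
[467, 220, 3, 2, 4] [467.8, 220.8] [ 0.4966 -0.3992  0.008 ]
((453.14813232421875, 210.07684326171875), (56.01799011230469, 54.88535690307617), 19.29004669189453) [[0.476, -0.248, 0.008], [0.634, -0.304, 0.008], [0.581, -0.465, 0.008], [0.424, -0.406, 0.008]]
```

Emit:
apply_moves:
  moves:
    - [0,0,-1.5,0,0,-6,8.5]
    - [0,0,-1.5,0,0,-6,8.5]
    - [0,0,-1.5,0,0,-5.5,8.5]
    - [-3,-4,-0.8,0,0,0,8.5]
    - [-3.5,-4,-0.8,0,0,0,8.5]
    - [-3.5,-4,-0.8,0,0,0,8.5]
    - [-3.5,-4,-0.8,0,0,0,8.5]
    - [-3.5,-4,-0.8,0,0,0,8.5]
    - [-3,-4,-0.8,0,0,0,8.5]
    - [-3,-4,0,0,0,0,8.5]
    - [-3,-4,0,0,0,0,8.5]
    - [-3,-4,0,0,0,0,8.5]

```text
time: 1.3
tcp_pos: [0.4459, 0.1742, 0.3298]
orientation: [[-1.0, 0.001, -0.0], [0.001, 1.0, 0.0], [0.0, 0.0, -1.0]]
contact_force: [1.0, 0.4, 0.1]
grip_width: 0.0851
gripper_force: 0.0
```

Emit:
apply_moves:
  moves:
    - [-2,-3,0,0,0,0,8.5]
    - [0,0,0,0,0,0,8.5]
    - [0,0,0,0,0,0,8.5]

```text
time: 1.6
tcp_pos: [0.4652, 0.1455, 0.3294]
orientation: [[-1.0, 0.003, -0.001], [0.003, 1.0, -0.0], [0.001, -0.0, -1.0]]
contact_force: [0.5, 0.7, -0.1]
grip_width: 0.0849
gripper_force: 0.0
```

```bash
python3 - <<'E'
from h import *
o=manip.get_obs(); print(o['time'],o['tcp_pos'],o['orientation'].round(3),o['joint_positions'].round(2))
c=cams.calibration('wrist'); print(c)
im=cams.snapshot('wrist'); cv2.imwrite("pics/w1.png",im[:,:,::-1]); np.save('w1.npy',c)
E
```

```text
1.6 [0.46524084 0.14546305 0.32942411] [[-1.     0.003 -0.001]
 [ 0.003  1.    -0.   ]
 [ 0.001 -0.    -1.   ]] [ 0.3  -0.01  0.26  1.84  0.    0.31]
{'fx': 347.1640535310318, 'fy': 347.1640535310318, 'cx': 317.7051424678313, 'cy': 198.98677609344642, 'origin': array([0.39790247, 0.14626757, 0.46353619]), 'orientation': array([[ 2.31466049e-03, -9.64325299e-01, -2.64709955e-01],
       [ 9.99997022e-01,  2.02725758e-03,  1.35891309e-03],
       [-7.73799006e-04, -2.64712312e-01,  9.64327119e-01]])}
```

View pics/w1.png

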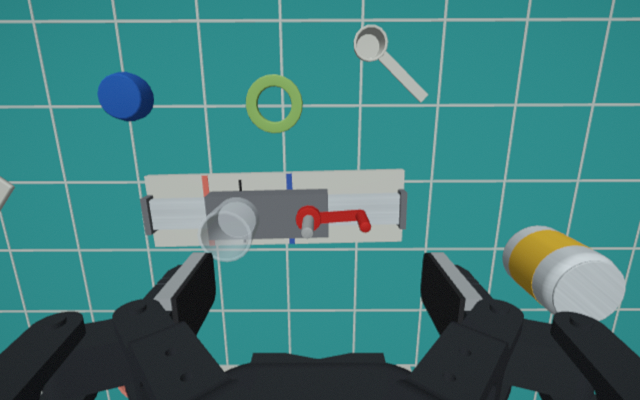

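The wrist view shows the coral stripe at (206,187), the near pointer at (240,186) and the blue stripe at (290,182). The post top is near (307,232), the red knob top near (365,227), and the cup near (230,230). I'll take a second viewpoint.

Emit:
apply_moves:
  moves:
    - [1,-4,0,0,0,0,8.5]
    - [1,-4,0,0,0,0,8.5]
    - [0,-2,0,0,0,0,8.5]
    - [0,0,0,0,0,0,8.5]
    - [0,0,0,0,0,0,8.5]

```text
time: 2.15
tcp_pos: [0.4447, 0.047, 0.33]
orientation: [[-1.0, 0.001, 0.0], [0.001, 1.0, 0.0], [-0.0, 0.0, -1.0]]
contact_force: [0.7, 0.1, -0.4]
grip_width: 0.0849
gripper_force: 0.0
```

```bash
python3 - <<'E'
from h import *
c2=cams.calibration('wrist'); im2=cams.snapshot('wrist'); cv2.imwrite("pics/w2.png",im2[:,:,::-1]); np.save('w2.npy',c2); print(manip.get_obs()['tcp_pos'])
c1=np.load('w1.npy',allow_pickle=True).item(); im1=cv2.imread('pics/w1.png')[:,:,::-1].copy()
for c,im in((c1,im1),(c2,im2)):
    print('--')
    for nm,lo,hi,z in [('coral/red',(-8,100,80),(10,255,255),.012),('blue',(110,100,60),(130,255,255),.012)]:
        for s,ct in blobs(mask(im,lo,hi),8):
            p0=onz(c,s[0]+s[2]/2-.5,s[1]-.5,.012);print(nm,s,ct,onz(c,*ct,z).round(4))
    # dark pointer: near side of the rail
    for s,ct in blobs(mask(im,(0,0,0),(180,255,60)),5):
        if s[4]<200: print('dark',s,ct,onz(c,*ct,.012).round(4),onz(c,*ct,.03).round(4))
cv2.imwrite('pics/w2c.png',cv2.resize(im2[150:270,200:460,::-1],None,fx=3,fy=3,interpolation=cv2.INTER_CUBIC))
E
```

```text
[0.44478619 0.04726852 0.32991873]
--
coral/red [202, 176, 7, 20, 97] [205.1, 184.8] [ 0.5019 -0.0046  0.012 ]
coral/red [296, 205, 75, 27, 984] [332.7, 217.0] [0.5475 0.1661 0.012 ]
coral/red [119, 386, 9, 10, 45] [123.0, 389.6] [ 0.8353 -0.1645  0.012 ]
blue [145, 83, 4, 7, 10] [146.2, 86.4] [ 0.3768 -0.0665  0.012 ]
blue [145, 89, 7, 9, 17] [149.1, 93.5] [ 0.3852 -0.064   0.012 ]
blue [149, 99, 4, 7, 11] [150.8, 101.5] [ 0.3948 -0.0632  0.012 ]
blue [142, 101, 6, 4, 10] [144.8, 102.3] [ 0.3957 -0.0708  0.012 ]
blue [139, 106, 11, 12, 27] [143.9, 111.4] [ 0.4068 -0.0734  0.012 ]
blue [286, 174, 6, 16, 79] [289.0, 181.4] [0.4975 0.1075 0.012 ]
blue [290, 238, 5, 5, 24] [291.9, 240.1] [0.5812 0.1095 0.012 ]
dark [239, 181, 2, 10, 12] [239.8, 184.8] [0.502  0.0417 0.012 ] [0.4979 0.0459 0.03  ]
dark [147, 197, 5, 32, 38] [149.1, 210.3] [ 0.5373 -0.084   0.012 ] [ 0.5318 -0.0748  0.03  ]
dark [152, 230, 3, 3, 5] [152.6, 231.0] [ 0.5673 -0.083   0.012 ] [ 0.5606 -0.0739  0.03  ]
--
coral/red [277, 190, 6, 21, 102] [279.4, 199.9] [ 0.5032 -0.0043  0.012 ]
coral/red [374, 220, 83, 29, 1055] [413.1, 232.6] [0.5503 0.1799 0.012 ]
coral/red [280, 243, 5, 15, 73] [282.1, 249.8] [ 0.5762 -0.0026  0.012 ]
coral/red [206, 339, 53, 33, 1075] [231.4, 352.8] [ 0.7476 -0.0853  0.012 ]
blue [226, 113, 5, 9, 17] [228.6, 116.9] [ 0.394  -0.0656  0.012 ]
blue [221, 126, 5, 6, 9] [222.7, 128.2] [ 0.4081 -0.0741  0.012 ]
blue [360, 189, 5, 15, 75] [362.0, 196.0] [0.4977 0.1071 0.012 ]
blue [359, 252, 5, 4, 18] [361.2, 253.5] [0.5818 0.1089 0.012 ]
```

View pics/w2c.png

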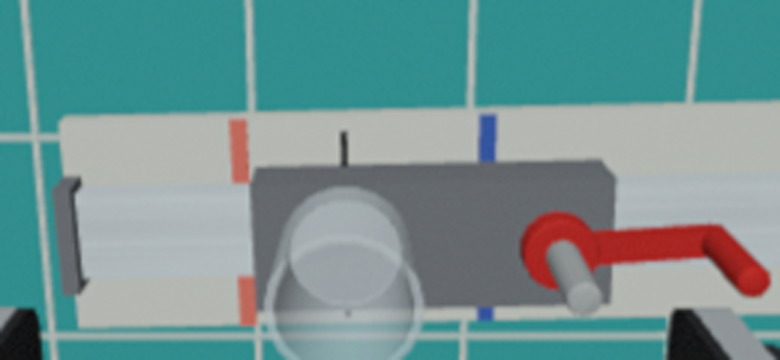

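The crop shows the near pointer at full-frame (314.7,199.7), the post top at (394.3,249.3) and the knob top at (451.7,243.3). The cup rim circle is centred near (315,254), and the coral stripe ends are at about (279,200) and (282,250).

```bash
python3 - <<'E'
from h import *
c1=np.load('w1.npy',allow_pickle=True).item();c2=np.load('w2.npy',allow_pickle=True).item()
im1=cv2.imread('pics/w1.png')[:,:,::-1].copy();im2=cv2.imread('pics/w2.png')[:,:,::-1].copy()
def knob(im):
    m=mask(im,(-8,120,60),(10,255,255)); n,l,s,_=cv2.connectedComponentsWithStats(m)
    i=[k for k in range(1,n) if s[k,4]>500 and s[k,1]<300][0]; v,u=np.nonzero(l==i)
    k=v>=v.max()-5; return u[k].mean(),v.max()-6.0
k1,k2=knob(im1),knob(im2); print(k1,k2,tri([(c1,*k1),(c2,*k2)]))
print('knob z.1',onz(c1,*k1,.1),onz(c2,*k2,.1), onz(c2,451.7,243.3,.1))
print('post',tri([(c1,307,233),(c2,394.3,249.3)]),onz(c1,307,233,.105),onz(c2,394.3,249.3,.105))
print('pointer',tri([(c1,239.8,184.8),(c2,314.7,199.7)]))
# stripes: triangulate coral and blue near ends
print(tri([(c1,205.1,184.8),(c2,279.4,199.9)]),tri([(c1,289,181.4),(c2,362,196.)]))
print('rim',onz(c2,315,253.5,.11),onz(c1,227,234,.11))
E
```

```text
(np.float64(349.575), np.float64(225.0)) (np.float64(432.82666666666665), np.float64(242.0)) (array([0.53328008, 0.18230788, 0.08565377]), [0.00046679861251211144, 0.00046679861251217427])
knob z.1 [0.5276737  0.18101749 0.1       ] [0.52783435 0.17715729 0.1       ] [0.52939833 0.19857467 0.1       ]
post (array([0.53610818, 0.13382044, 0.10189719]), [0.0001856032759490334, 0.00018560327594906623]) [0.53511594 0.13389054 0.105     ] [0.53454881 0.13310005 0.105     ]
pointer (array([0.50043826, 0.04352362, 0.01997407]), [0.0002696466722058464, 0.0002696466722059922])
(array([ 0.50192731, -0.00389646,  0.01450937]), [0.0005973263956521971, 0.0005973263956521548]) (array([0.49794864, 0.10735185, 0.01063857]), [0.00013994955422132798, 0.00013994955422132289])
rim [0.53741982 0.04450666 0.11      ] [0.53418462 0.04714261 0.11      ]
```

Emit:
apply_moves:
  moves:
    - [0,0,0,0,0,8,5]
    - [0,0,0,0,0,8,5]
    - [0,0,0,0,0,8,5]
    - [0,0,0,0,0,8,5]
    - [0,0,0,0,0,8,5]
    - [0,0,0,0,0,8,5]
    - [0,0,0,0,0,8,5]
    - [0,0,0,0,0,8,5]
    - [0,0,0,0,0,8,5]
    - [0,0,0,0,0,8,5]
    - [0,0,0,0,0,8,5]
    - [0,0,0,0,0,0.5,5]

```text
time: 3.4
tcp_pos: [0.445, 0.0474, 0.3297]
orientation: [[-0.025, 1.0, -0.0], [1.0, 0.025, 0.0], [0.0, -0.0, -1.0]]
contact_force: [-0.2, -0.0, -0.3]
grip_width: 0.0505
gripper_force: 0.0
```

Emit:
apply_moves:
  moves:
    - [4,2.2,0,0,0,0,4]
    - [4,2.2,0,0,0,0,4]
    - [4,2.2,0,0,0,0,4]
    - [3,2.2,0,0,0,0,4]
    - [0,0,4,0,0,0,4]
    - [0,0,4,0,0,0,4]
    - [0,0,0,0,0,0,4]
    - [0,0,0,0,0,0,4]

```text
time: 4.2
tcp_pos: [0.5286, 0.1987, 0.2505]
orientation: [[-0.028, 1.0, -0.001], [1.0, 0.028, -0.0], [-0.0, -0.001, -1.0]]
contact_force: [-0.8, -0.2, 1.2]
grip_width: 0.04
gripper_force: 0.0
```

```bash
python3 - <<'E'
from h import *
o=manip.get_obs(); print(o['time'],o['tcp_pos'],o['orientation'].round(3).tolist(),o['joint_positions'].round(2))
c=cams.calibration('wrist'); im=cams.snapshot('wrist'); np.save('w3.npy',c); cv2.imwrite("pics/w3.png",im[:,:,::-1])
for s,ct in blobs(mask(im,(-8,120,60),(10,255,255)),100): print(s,ct)
print('expected knob',proj(c,(.533,.1985,.1)),proj(c,(.533,.1985,.06)))
E
```

```text
4.2 [0.52860751 0.19872548 0.25050267] [[-0.028, 1.0, -0.001], [1.0, 0.028, -0.0], [-0.0, -0.001, -1.0]] [0.36 0.13 0.24 1.69 0.   1.9 ]
[308, 170, 31, 83, 1172] [322.0, 213.6]
[457, 384, 13, 16, 110] [461.1, 392.8]
expected knob (np.float64(323.21764565791955), np.float64(186.96853904499693)) (np.float64(322.5799576250188), np.float64(177.21234204345492))
```

View pics/w3.png

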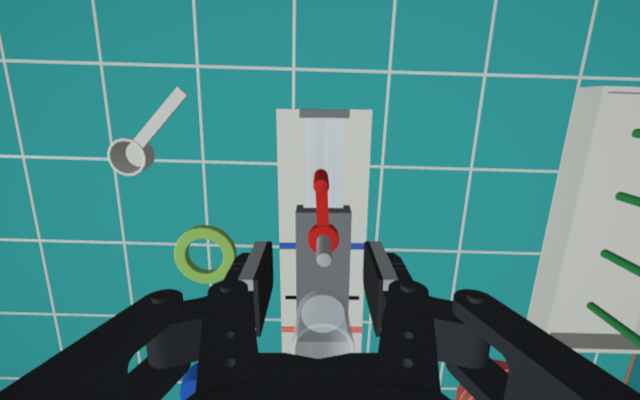

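The red knob spans (321,175) at its foot to (321,187) at its top, within about 2 px of the prediction. I'll descend and grip it.

Emit:
apply_moves:
  moves:
    - [0,0.3,4,0,0,0,4]
    - [0,0,4,0,0,0,4]
    - [0,0,4,0,0,0,4]
    - [0,0,3,0,0,0,4]
    - [0,0,2.4,0,0,0,4]
    - [0,0,0,0,0,0,4]
    - [0,0,0,0,0,0,1]
    - [0,0,0,0,0,0,1]
    - [0,0,0,0,0,0,1]
    - [0,0,0,0,0,0,1]
    - [0,0,0,0,0,0,1]

```text
time: 5.35
tcp_pos: [0.5337, 0.199, 0.0791]
orientation: [[-0.025, 1.0, 0.004], [1.0, 0.025, 0.002], [0.002, 0.004, -1.0]]
contact_force: [-0.1, 0.5, 7.3]
grip_width: 0.0121
gripper_force: 58.4
```

Emit:
apply_moves:
  moves:
    - [0,0,-0.2,0,0,0,1]
    - [-0.036,-0.68,0,0,0,-6,1]
    - [-0.036,-0.68,0,0,0,-6,1]
    - [-0.036,-0.68,0,0,0,-6,1]
    - [-0.036,-0.68,0,0,0,-6,1]
    - [-0.036,-0.68,0,0,0,-6,1]
    - [-0.036,-0.68,0,0,0,-6,1]
    - [-0.036,-0.68,0,0,0,-6,1]
    - [0,0,0,0,0,0,1]

```text
time: 6.25
tcp_pos: [0.4896, 0.1803, 0.0791]
orientation: [[-0.688, 0.725, 0.002], [0.725, 0.688, 0.0], [-0.001, 0.002, -1.0]]
contact_force: [2.0, -0.8, 0.4]
grip_width: 0.0125
gripper_force: 59.4
```

Emit:
apply_moves:
  moves:
    - [-0.036,-0.68,0,0,0,-6,1]
    - [-0.036,-0.68,0,0,0,-6,1]
    - [-0.036,-0.68,0,0,0,-6,1]
    - [-0.036,-0.68,0,0,0,-6,1]
    - [-0.036,-0.68,0,0,0,-6,1]
    - [-0.036,-0.68,0,0,0,-6,1]
    - [-0.036,-0.68,0,0,0,-6,1]
    - [0,0,0,0,0,0,1]
    - [0,0,0,0,0,0,1]

```text
time: 7.15
tcp_pos: [0.4699, 0.1386, 0.0789]
orientation: [[-0.996, 0.085, 0.002], [0.085, 0.996, 0.0], [-0.002, 0.0, -1.0]]
contact_force: [2.7, -1.6, 4.9]
grip_width: 0.012
gripper_force: 60.1
```

Emit:
apply_moves:
  moves:
    - [-0.064,-0.6,0,0,0,0,1]
    - [-0.064,-0.6,0,0,0,0,1]
    - [-0.064,-0.6,0,0,0,0,1]
    - [-0.064,-0.6,0,0,0,0,1]
    - [-0.064,-0.6,0,0,0,0,1]
    - [-0.064,-0.6,0,0,0,0,1]
    - [-0.064,-0.6,0,0,0,0,1]
    - [0,0,0,0,0,0,1]
    - [0,0,0,0,0,0,1]

```text
time: 8.05
tcp_pos: [0.4707, 0.0968, 0.0789]
orientation: [[-0.997, 0.083, 0.002], [0.083, 0.997, 0.001], [-0.001, 0.001, -1.0]]
contact_force: [-0.1, -0.4, 6.7]
grip_width: 0.0122
gripper_force: 60.3
```

```bash
cat > look.py <<'E'
from h import *
import sys
n=sys.argv[1]; o=manip.get_obs(); print(o['tcp_pos'].round(4))
c=cams.calibration('wrist'); im=cams.snapshot('wrist'); np.save(n+'.npy',c); cv2.imwrite(f"pics/{n}.png",im[:,:,::-1])
for nm,lo,hi in [('red',(-8,100,80),(10,255,255)),('blue',(110,100,60),(130,255,255)),('dark',(0,0,0),(180,255,70))]:
    for s,ct in blobs(mask(im,lo,hi),6):
        p=onz(c,*ct,.012)
        if .47<p[0]<.62 and -.1<p[1]<.3: print(nm,s,ct,p.round(4),onz(c,*ct,.02).round(4))
E
python3 look.py w4
```

```text
[0.4707 0.0968 0.0789]
red [294, 231, 49, 127, 3910] [317.9, 299.7] [0.5268 0.0928 0.012 ] [0.5219 0.0932 0.02  ]
red [153, 257, 17, 33, 333] [161.5, 272.2] [ 0.4989 -0.005   0.012 ] [ 0.4951 -0.0007  0.02  ]
dark [0, 241, 640, 159, 47370] [314.0, 350.4] [0.5656 0.0869 0.012 ] [0.5591 0.0876 0.02  ]
dark [569, 256, 23, 85, 654] [582.8, 297.3] [0.5393 0.2651 0.012 ] [0.5339 0.2586 0.02  ]
dark [166, 268, 11, 23, 146] [170.6, 279.0] [ 5.041e-01 -1.000e-04  1.200e-02] [0.5001 0.004  0.02  ]
```

View pics/w4.png

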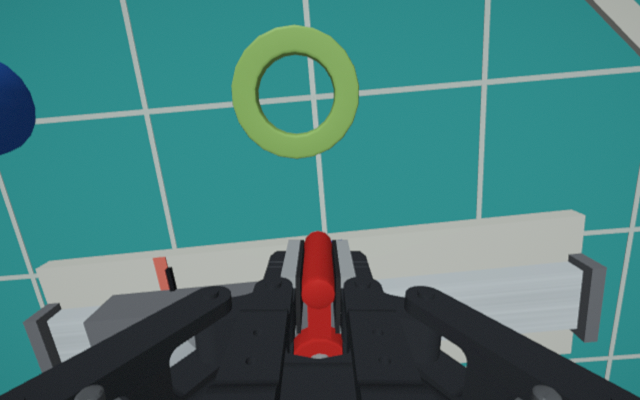

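The near pointer, at about (171,279), is roughly 8 mm to the +y side of the coral stripe at (161,272). The lever is open.

Emit:
apply_moves:
  moves:
    - [-0.022,-0.2,0,0,0,0,1]
    - [-0.022,-0.2,0,0,0,0,1]
    - [-0.022,-0.2,0,0,0,0,1]
    - [-0.022,-0.2,0,0,0,0,1]
    - [0,0,0,0,0,0,1]
    - [0,0,0,0,0,0,1]

```text
time: 8.7
tcp_pos: [0.4709, 0.089, 0.079]
orientation: [[-0.997, 0.083, 0.001], [0.083, 0.997, 0.001], [-0.001, 0.001, -1.0]]
contact_force: [0.8, 1.3, 6.8]
grip_width: 0.0121
gripper_force: 60.3
```

```bash
python3 look.py w5; python3 - <<'E'
import cv2
a=cv2.imread('pics/w5.png')[220:320,100:240]; cv2.imwrite('pics/w5c.png',cv2.resize(a,None,fx=5,fy=5,interpolation=cv2.INTER_CUBIC))
E
```

```text
[0.4709 0.089  0.079 ]
red [294, 231, 49, 127, 3910] [317.9, 299.7] [0.527  0.0851 0.012 ] [0.5221 0.0855 0.02  ]
red [165, 256, 19, 33, 302] [175.2, 270.1] [ 0.4983 -0.0037  0.012 ] [4.946e-01 3.000e-04 2.000e-02]
blue [348, 239, 7, 13, 73] [351.6, 244.3] [0.4899 0.1092 0.012 ] [0.4864 0.1086 0.02  ]
dark [0, 241, 640, 159, 47291] [314.5, 350.4] [0.5657 0.0796 0.012 ] [0.5593 0.0802 0.02  ]
dark [581, 255, 25, 85, 699] [595.7, 296.5] [0.5395 0.2657 0.012 ] [0.5341 0.2589 0.02  ]
dark [166, 268, 11, 23, 146] [170.8, 279.1] [ 0.5044 -0.0077  0.012 ] [ 0.5004 -0.0036  0.02  ]
```

View pics/w5c.png

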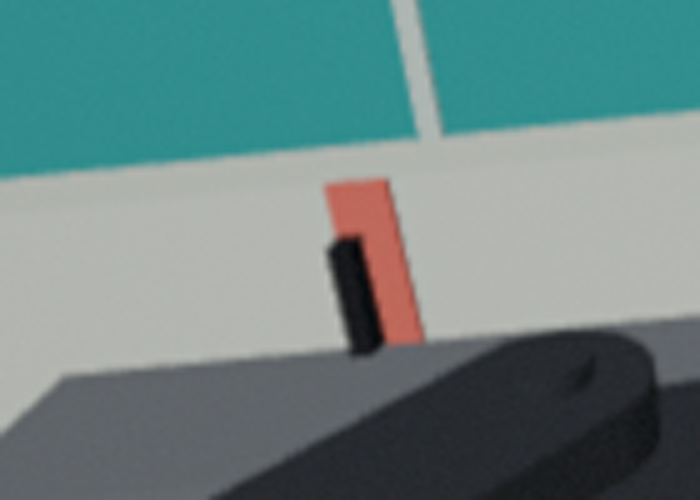

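The black pointer, crop (355,297), lies within the stripe's projected width once its roughly 8 mm height above the plate is allowed for. I'll check that numerically.

```bash
python3 - <<'E'
from h import *
c=np.load('w5.npy',allow_pickle=True).item(); o=manip.get_obs(); f=lambda x,y:(100+x/5-.4,220+y/5-.4)
for n,p in [('topL',(326,184)),('topR',(388,180)),('botR',(424,340))]: print(n,onz(c,*f(*p),.012).round(4))
for p in [(347,238),(372,350)]:
    for z in(.016,.02,.024): print(p,z,onz(c,*f(*p),z).round(4))
E
```

```text
topL [ 0.4884 -0.0084  0.012 ]
topR [ 0.4885 -0.0005  0.012 ]
botR [ 5.111e-01 -1.000e-04  1.200e-02]
(347, 238) 0.016 [ 0.4942 -0.0052  0.016 ]
(347, 238) 0.02 [ 0.4923 -0.0031  0.02  ]
(347, 238) 0.024 [ 0.4905 -0.0011  0.024 ]
(372, 350) 0.016 [ 0.5098 -0.0051  0.016 ]
(372, 350) 0.02 [ 0.5077 -0.003   0.02  ]
(372, 350) 0.024 [ 0.5055 -0.001   0.024 ]
```

Emit:
apply_moves:
  moves:
    - [0,0,0,0,0,-2,2.2]
    - [0,0,-0.1,0,0,0,2.2]
    - [0,0,0,0,0,0,2.2]
    - [-0.036,0.68,0,0,0,6,2.2]
    - [-0.036,0.68,0,0,0,6,2.2]
    - [-0.036,0.68,0,0,0,6,2.2]
    - [-0.036,0.68,0,0,0,6,2.2]
    - [-0.036,0.68,0,0,0,6,2.2]
    - [-0.036,0.68,0,0,0,6,2.2]
    - [-0.036,0.68,0,0,0,6,2.2]

```text
time: 9.75
tcp_pos: [0.4888, 0.1312, 0.0787]
orientation: [[-0.708, 0.706, -0.001], [0.706, 0.708, -0.0], [0.001, -0.001, -1.0]]
contact_force: [-0.3, -1.4, 0.2]
grip_width: 0.0222
gripper_force: 0.4
```

Emit:
apply_moves:
  moves:
    - [-0.036,0.68,0,0,0,6,2.2]
    - [-0.036,0.68,0,0,0,6,2.2]
    - [-0.036,0.68,0,0,0,6,2.2]
    - [-0.036,0.68,0,0,0,6,2.2]
    - [-0.036,0.68,0,0,0,6,2.2]
    - [-0.036,0.68,0,0,0,6,2.2]
    - [-0.036,0.68,0,0,0,6,2.2]
    - [0,0.2,0,0,0,2,2.2]
    - [0,0.2,0,0,0,0,2.2]
    - [0,0.2,0,0,0,0,2.2]
    - [0,0,0,0,0,0,2.2]

```text
time: 10.85
tcp_pos: [0.5375, 0.1504, 0.0787]
orientation: [[-0.025, 1.0, -0.0], [1.0, 0.025, -0.0], [-0.0, -0.0, -1.0]]
contact_force: [-0.0, -0.9, 0.3]
grip_width: 0.0218
gripper_force: 0.1
```

Emit:
apply_moves:
  moves:
    - [0,0.1,0,0,0,0,2.2]
    - [0,0.1,0,0,0,0,2.2]
    - [0,0.1,0,0,0,0,2.2]
    - [0,0,0,0,0,0,2.2]

```text
time: 11.25
tcp_pos: [0.5396, 0.1505, 0.0787]
orientation: [[-0.025, 1.0, -0.002], [1.0, 0.025, 0.0], [0.0, -0.002, -1.0]]
contact_force: [-6.6, 0.9, 2.1]
grip_width: 0.0223
gripper_force: 3.1
```

Emit:
apply_moves:
  moves:
    - [0,-0.35,0,0,0,0,3]
    - [0,0,-2,0,0,0,4]
    - [0,0,-4,0,0,0,4]
    - [0,0,-4.5,0,0,0,4]
    - [0,0,-4.5,0,0,0,4]
    - [-1.5,0,-4,0,0,0,4]
    - [-1.5,0,-4,0,0,0,4]
    - [-1.5,0,-3,0,0,0,4]
    - [-1,0,0,0,0,0,6]
    - [0,0,0,0,0,0,6]
    - [0,0,0,0,0,0,6]

```text
time: 12.35
tcp_pos: [0.5383, 0.0954, 0.3377]
orientation: [[-0.024, 1.0, -0.001], [1.0, 0.024, -0.0], [-0.0, -0.001, -1.0]]
contact_force: [-0.5, -0.5, -1.4]
grip_width: 0.06
gripper_force: 0.0
```

```bash
python3 look.py w6; python3 - <<'E'
from h import *
c=np.load('w6.npy',allow_pickle=True).item()
for n,p in [('knob',(.534,.151,.1)),('post',(.5355,.0862,.105)),('rim',(.537,-.0038,.11)),('floor',(.537,-.0038,.05)),('ptr',(.5,-.0043,.02)),('ptrfar',(.574,-.0028,.02))]: print(n,np.round(proj(c,p),1))
E
```

```text
[0.5383 0.0954 0.3377]
red [304, 110, 26, 71, 825] [316.5, 147.4] [0.536  0.1068 0.012 ] [0.536  0.1078 0.02  ]
red [281, 225, 13, 4, 43] [286.7, 226.2] [ 0.4969 -0.0045  0.012 ] [ 0.4976 -0.0016  0.02  ]
red [339, 225, 13, 4, 43] [345.4, 226.2] [ 0.5793 -0.0024  0.012 ] [5.785e-01 5.000e-04 2.000e-02]
blue [280, 144, 21, 5, 80] [287.8, 145.9] [0.4981 0.1078 0.012 ] [0.4988 0.1087 0.02  ]
blue [333, 145, 22, 5, 81] [345.3, 146.7] [0.5739 0.1087 0.012 ] [0.5733 0.1096 0.02  ]
dark [295, 146, 5, 2, 8] [297.0, 146.6] [0.5103 0.1072 0.012 ] [0.5107 0.1081 0.02  ]
dark [286, 228, 9, 1, 9] [290.0, 228.0] [ 0.5015 -0.0071  0.012 ] [ 0.5021 -0.0041  0.02  ]
dark [339, 228, 9, 2, 18] [343.0, 228.5] [ 0.576  -0.0059  0.012 ] [ 0.5754 -0.003   0.02  ]
dark [300, 277, 5, 3, 9] [301.3, 278.3] [ 0.5184 -0.085   0.012 ] [ 0.5187 -0.0807  0.02  ]
dark [331, 276, 2, 4, 6] [331.7, 277.8] [ 0.5629 -0.083   0.012 ] [ 0.5625 -0.0787  0.02  ]
knob [315.3 115.1]
post [315.2 177.1]
rim [314.7 256. ]
floor [315.1 236.4]
ptr [288.5 228.1]
ptrfar [342.  228.4]
```

View pics/w6.png

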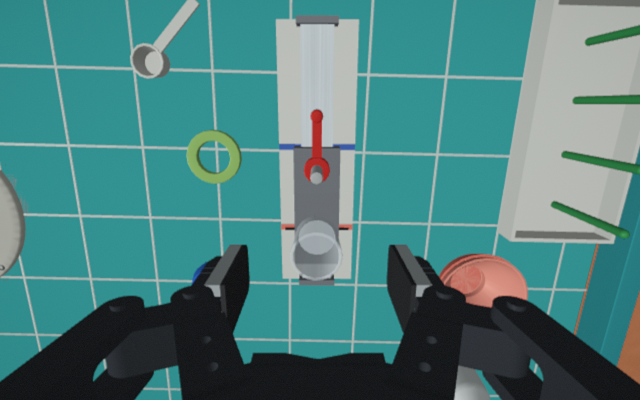

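The lever is locked along +y (knob at (317,116)). Both pointers, (290,228) and (343,228), sit on the coral stripe. The measured offset is about 0.5 mm. Next is the brush.

Emit:
apply_moves:
  moves:
    - [-1,-3,0,0,0,-8,6]
    - [0,-3,0,0,0,-8,6]
    - [0,-3,0,0,0,-8,6]
    - [0,-3,0,0,0,-8,6]
    - [0,0,0,0,0,-8,6]
    - [0,0,0,0,0,-8,6]
    - [0,0,0,0,0,0,6]

```text
time: 13.1
tcp_pos: [0.4229, 0.0582, 0.3381]
orientation: [[-0.761, 0.648, -0.001], [0.648, 0.761, -0.0], [0.001, -0.001, -1.0]]
contact_force: [0.5, -0.2, -0.1]
grip_width: 0.0604
gripper_force: 0.0
```

Emit:
apply_moves:
  moves:
    - [-3.2,-3.2,0,0,0,0,6]
    - [-3.2,-3.2,0,0,0,0,6]
    - [-3.2,-3.2,0,0,0,0,6]
    - [-3.2,-3.2,0,0,0,0,6]
    - [-3.2,-3.2,0,0,0,0,6]
    - [-3.2,-3.2,0,0,0,0,6]
    - [-2.8,-2.5,0,0,0,0,6]
    - [0,0,0,0,0,0,6]
    - [0,0,0,0,0,0,6]

```text
time: 14.0
tcp_pos: [0.4492, -0.2503, 0.3376]
orientation: [[-0.757, 0.654, -0.002], [0.654, 0.757, 0.001], [0.002, -0.0, -1.0]]
contact_force: [0.3, 0.5, -0.7]
grip_width: 0.06
gripper_force: 0.0
```

```bash
cat > brush.py <<'E'
from h import *
import sys
n=sys.argv[1]; print(manip.get_obs()['tcp_pos'].round(4))
c=cams.calibration('wrist'); im=cams.snapshot('wrist'); np.save(n+'.npy',c); cv2.imwrite(f"pics/{n}.png",im[:,:,::-1])
m=mask(im,(18,110,70),(34,255,255)); n_,l,s,ct=cv2.connectedComponentsWithStats(m)
for i in range(1,n_):
    if s[i,4]>150: print(s[i],ct[i].round(1)); print(cv2.boxPoints(cv2.minAreaRect(cv2.findNonZero((l==i).astype(np.uint8)))).round(1).tolist())
E
python3 brush.py b1
```

```text
[ 0.4492 -0.2503  0.3376]
[288 248  19  32 454] [297.2 263.2]
[[285.5, 249.5], [301.70001220703125, 246.3000030517578], [308.1000061035156, 278.6000061035156], [292.0, 281.79998779296875]]
```

View pics/b1.png

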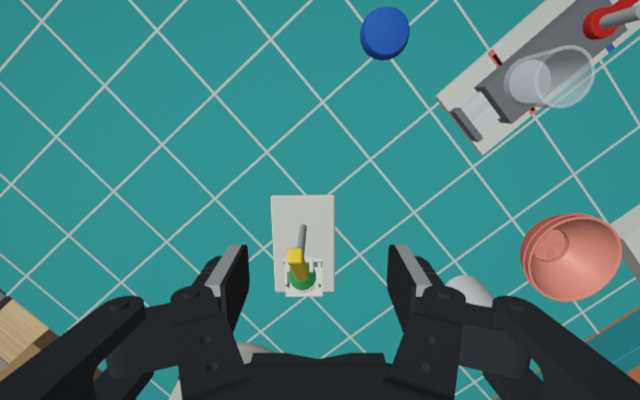

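The view shows the rest plate nearly image-aligned, with corners (272,196), (333,195), (333,290) and (276,290). The brush's handle end face is near (295,256) and the green head near (302,278). I'll take two more wrist views, displaced, and measure numerically.

Emit:
apply_moves:
  moves:
    - [-3,2,0,0,0,0,6]
    - [-3,2,0,0,0,0,6]
    - [-3,2,0,0,0,0,6]
    - [0,0,0,0,0,0,6]
    - [0,0,0,0,0,0,6]

```text
time: 14.55
tcp_pos: [0.5573, -0.2615, 0.3379]
orientation: [[-0.76, 0.65, -0.002], [0.65, 0.76, 0.001], [0.002, -0.0, -1.0]]
contact_force: [-0.8, 0.1, 0.7]
grip_width: 0.0601
gripper_force: 0.0
```

```bash
python3 brush.py b2
```

```text
[ 0.5573 -0.2615  0.3379]
[ 211  151   44   61 1127] [232.3 179.6]
[[206.3000030517578, 154.60000610351562], [223.39999389648438, 145.3000030517578], [257.79998779296875, 208.39999389648438], [240.6999969482422, 217.6999969482422]]
```

Emit:
apply_moves:
  moves:
    - [0,-4,0,0,0,0,6]
    - [0,-4,0,0,0,0,6]
    - [0,-4,0,0,0,0,6]
    - [0,-2,0,0,0,0,6]
    - [0,0,0,0,0,0,6]
    - [0,0,0,0,0,0,6]

```text
time: 15.2
tcp_pos: [0.4648, -0.3687, 0.3402]
orientation: [[-0.759, 0.651, 0.002], [0.651, 0.759, -0.001], [-0.002, 0.0, -1.0]]
contact_force: [0.2, -0.7, 1.0]
grip_width: 0.0602
gripper_force: 0.0
```

```bash
python3 brush.py b3; python3 - <<'E'
from h import *
for n in('b1','b2','b3'):
    im=cv2.imread(f'pics/{n}.png')[:,:,::-1].copy(); c=np.load(n+'.npy',allow_pickle=True).item()
    h=cv2.cvtColor(im,cv2.COLOR_RGB2HSV); m=mask(im,(18,110,70),(34,255,255)); v=h[:,:,2][m>0]
    print(n,np.histogram(v,bins=range(70,260,15))[0])
    for s,ct in blobs(mask(im,(50,110,30),(75,255,255)),40): print('green',s,ct)
    w=mask(im,(0,0,130),(180,50,255)); 
    for s,ct in blobs(w,1500): print('white',s,ct)
E
```

```text
[ 0.4648 -0.3687  0.3402]
[ 361  151   33   60 1001] [376.9 179. ]
[[357.70001220703125, 208.5], [379.6000061035156, 146.60000610351562], [397.0, 152.8000030517578], [375.0, 214.60000610351562]]
b1 [  0   1  43 197   4  13  14   8  20 150   4   0]
green [289, 270, 26, 20, 256] [302.0, 280.8]
white [0, 0, 640, 358, 25288] [379.2, 155.6]
b2 [  0   1 304 579  18  18   6  27  16 147  11   0]
green [625, 186, 15, 9, 81] [632.5, 189.5]
green [236, 197, 29, 27, 381] [251.6, 212.2]
white [0, 0, 640, 358, 21386] [317.6, 153.1]
white [580, 120, 60, 132, 3851] [619.2, 177.3]
b3 [  3   0   6 479  47  42 204  32  24 168   0   0]
green [352, 197, 28, 26, 363] [363.7, 211.4]
white [0, 0, 640, 364, 26891] [372.5, 183.5]
```

```bash
python3 - <<'E'
from h import *
E=[];PL=[];F=[]
for n in('b1','b2','b3'):
    im=cv2.imread(f'pics/{n}.png')[:,:,::-1].copy(); c=np.load(n+'.npy',allow_pickle=True).item()
    h=cv2.cvtColor(im,cv2.COLOR_RGB2HSV); m=mask(im,(18,110,70),(34,255,255))
    n_,l,s,_=cv2.connectedComponentsWithStats(m); i=1+np.argmax(s[1:,4]); m=(l==i)
    e=m&(h[:,:,2]>185); v,u=np.nonzero(e); E.append((c,u.mean(),v.mean())); print(n,u.mean().round(1),v.mean().round(1),e.sum())
    if n!='b1':
        # midline: per-row centre of silhouette in the straight middle part
        vs=np.nonzero(m.any(1))[0]; rows=range(vs.min()+14,vs.max()-10)
        pts=np.array([[np.nonzero(m[r])[0].mean(),r] for r in rows],np.float32)
        vx,vy,x0,y0=cv2.fitLine(pts,cv2.DIST_HUBER,0,.01,.01).ravel()
        d1=ray(c,x0,y0)[1];d2=ray(c,x0+50*vx,y0+50*vy)[1];nn=np.cross(d1,d2);nn/=np.linalg.norm(nn);PL.append((nn,c['origin']))
P,r=tri(E);print('end',P,r); print(tri(E[1:]))
d=np.cross(PL[0][0],PL[1][0]);d/=np.linalg.norm(d);d*=np.sign(d[2])
p=np.linalg.lstsq(np.array([PL[0][0],PL[1][0],d]),np.array([PL[0][0]@PL[0][1],PL[1][0]@PL[1][1],d@P]),rcond=None)[0]
print('axis',d,'pt near end',p,'tilt',np.degrees(np.arccos(d[2])),'yaw',np.degrees(np.arctan2(d[1],d[0])))
for t in(190,145,108):print(t,p-d*(190-t)/1000)
print('foot',p-d*.19)
E
```

```text
b1 293.9 255.4 178
b2 218.4 157.6 193
b3 385.0 157.1 193
end [ 0.48488619 -0.3098626   0.1794319 ] [0.00022965055935875736, 0.00013322764260051387, 0.00017485421092348417]
(array([ 0.48479681, -0.30994577,  0.17938888]), [0.00010072827938530813, 0.00010072827938517906])
axis [-0.43893326  0.37093817  0.81837795] pt near end [ 0.48555682 -0.30986145  0.17979107] tilt 35.07725166662349 yaw 139.7991768230897
190 [ 0.48555682 -0.30986145  0.17979107]
145 [ 0.50530882 -0.32655367  0.14296406]
108 [ 0.52154935 -0.34027838  0.11268407]
foot [ 0.56895414 -0.38033971  0.02429926]
```

The brush axis is tilted 35.1°, yaw 139.8°, with the handle end at (0.485,-0.310,0.180). That matches the given dimensions. I'll tilt the tool along the handle and approach.

Emit:
apply_moves:
  moves:
    - [0,0,0,0,-7,0,6]
    - [0,0,0,0,-7,0,6]
    - [0,0,0,0,-7,0,6]
    - [0,0,0,0,-7,0,6]
    - [0,0,0,0,-7,0,6]
    - [3,1.5,2,0,0,0,6]
    - [3,1.5,2,0,0,0,6]
    - [3,1.5,2,0,0,0,6]
    - [2,1.3,1.1,0,0,0,6]
    - [0,0,0,0,0,0,6]
    - [0,0,0,0,0,0,6]

```text
time: 16.35
tcp_pos: [0.4664, -0.2923, 0.2186]
orientation: [[-0.623, 0.649, 0.438], [0.531, 0.761, -0.373], [-0.575, 0.0, -0.818]]
contact_force: [0.2, -0.6, 1.3]
grip_width: 0.0596
gripper_force: 0.0
```

```bash
cat > to.py <<'E'
from h import *
import sys
t=np.array([float(a) for a in sys.argv[1:4]]); o=manip.get_obs(); R=o['orientation']
print(o['tcp_pos'].round(4),R.round(3).tolist(),o['joint_positions'].round(2)); print('tool cm',(100*R.T@(t-o['tcp_pos'])).round(2))
d=np.array([-.439,.371,.818]); print('d in tool',(R.T@d).round(3))
E
python3 to.py .5088 -.3296 .1364
```

```text
[ 0.4664 -0.2923  0.2186] [[-0.623, 0.649, 0.438], [0.531, 0.761, -0.373], [-0.575, 0.0, -0.818]] [-0.5  -0.51 -0.51  0.97 -0.12  0.17]
tool cm [ 0.1  -0.09  9.97]
d in tool [ 0.    -0.002 -1.   ]
```

Emit:
apply_moves:
  moves:
    - [0.1,-0.09,3,0,0,0,5]
    - [0,0,3,0,0,0,5]
    - [0,0,2.5,0,0,0,5]
    - [0,0,1.47,0,0,0,4]
    - [0,0,0,0,0,0,3]
    - [0,0,0,0,0,0,2]
    - [0,0,0,0,0,0,1]
    - [0,0,0,0,0,0,1]
    - [0,0,0,0,0,0,1]
    - [0,0,0,0,0,0,1]

```text
time: 17.35
tcp_pos: [0.5085, -0.3309, 0.1374]
orientation: [[-0.621, 0.651, 0.438], [0.532, 0.759, -0.375], [-0.576, 0.0, -0.817]]
contact_force: [-3.3, 0.1, 6.6]
grip_width: 0.0131
gripper_force: 59.0
```

```bash
python3 to.py .5088 -.3296 .2664
```

```text
[ 0.5085 -0.3309  0.1374] [[-0.621, 0.651, 0.438], [0.532, 0.759, -0.375], [-0.576, 0.0, -0.817]] [-0.53 -0.36 -0.57  0.76 -0.1   0.15]
tool cm [ -7.38   0.12 -10.58]
d in tool [-0.001 -0.004 -1.   ]
```

Emit:
apply_moves:
  moves:
    - [-0.6,0,-0.8,0,0,0,1]
    - [-1.2,0,-1.6,0,0,0,1]
    - [-1.7,0,-2.4,0,0,0,1]
    - [-1.7,0,-2.4,0,0,0,1]
    - [-1.7,0,-2.4,0,0,0,1]
    - [-1.7,0,-2.4,0,0,0,1]
    - [-1.2,0,-1.7,0,0,0,1]
    - [0,0,0,0,5,0,1]
    - [0,0,0,0,7,0,1]
    - [0,0,0,0,7,0,1]
    - [0,0,0,0,7,0,1]
    - [0,0,0,0,7,0,1]

```text
time: 18.55
tcp_pos: [0.509, -0.3313, 0.3052]
orientation: [[-0.759, 0.65, 0.024], [0.65, 0.76, -0.02], [-0.032, 0.0, -1.0]]
contact_force: [1.3, -1.1, 0.3]
grip_width: 0.013
gripper_force: 58.6
```

Emit:
apply_moves:
  moves:
    - [0,0,0,0,2,0,1]
    - [0,0,0,0,0,0,1]
    - [0,0,0,0,0,0,1]

```text
time: 18.85
tcp_pos: [0.5094, -0.3317, 0.3038]
orientation: [[-0.76, 0.65, 0.001], [0.65, 0.76, -0.001], [-0.001, 0.0, -1.0]]
contact_force: [0.3, -0.2, 0.4]
grip_width: 0.0132
gripper_force: 58.6
```

```bash
python3 - <<'E'
from h import *
o=manip.get_obs();print(o['tcp_pos'],o['orientation'].round(3).tolist(),o['grip_width'])
for n in ('scene','top'):
    c=cams.calibration(n); im=cams.snapshot(n); cv2.imwrite(f'pics/l_{n}.png',im[:,:,::-1])
    g=o['tcp_pos']+[0,0,.011]; print(n,'pred foot',np.round(proj(c,g-[0,0,.148]),1),'end',np.round(proj(c,g+[0,0,.042]),1),'head top',np.round(proj(c,g-[0,0,.098]),1))
    for s,ct in blobs(mask(im,(18,110,60),(34,255,255)),8):
        print('yel',s,ct)
    for s,ct in blobs(mask(im,(45,90,20),(76,255,255)),15): print('green',s,ct)
E
python3 to.py .538 -.004 .33
```

```text
[ 0.50940316 -0.33167466  0.3038263 ] [[-0.76, 0.65, 0.001], [0.65, 0.76, -0.001], [-0.001, 0.0, -1.0]] 0.013150529411738731
scene pred foot [212.6 152.4] end [200.6  85.3] head top [209.7 135.9]
yel [502, 92, 8, 4, 8] [505.5, 93.9]
yel [204, 111, 9, 25, 116] [208.2, 122.4]
yel [476, 274, 46, 33, 811] [496.2, 293.6]
green [498, 52, 58, 44, 1848] [526.1, 73.8]
green [206, 134, 12, 6, 52] [211.3, 136.9]
green [357, 215, 14, 6, 20] [362.8, 217.4]
green [262, 283, 8, 43, 117] [265.5, 302.5]
green [294, 293, 6, 44, 117] [296.9, 312.6]
green [328, 304, 4, 44, 124] [330.0, 322.9]
green [363, 315, 6, 45, 133] [365.2, 334.2]
top pred foot [465.6 211.6] end [500.3 203.9] head top [473.4 209.9]
yel [176, 168, 22, 26, 178] [190.1, 183.1]
yel [472, 207, 30, 8, 149] [485.6, 209.7]
green [250, 81, 8, 17, 34] [253.7, 88.6]
green [276, 81, 5, 17, 30] [277.8, 88.8]
green [301, 82, 3, 17, 29] [301.9, 89.9]
green [325, 83, 3, 16, 30] [325.7, 90.8]
green [466, 205, 14, 14, 92] [471.0, 211.9]
green [292, 240, 25, 25, 309] [304.1, 252.1]
[ 0.5089 -0.3312  0.3049] [[-0.76, 0.65, 0.002], [0.65, 0.76, -0.001], [-0.002, 0.0, -1.0]] [-0.58  0.27  0.51  1.81 -0.    0.13]
tool cm [19.06 26.75 -2.55]
d in tool [ 0.573 -0.003 -0.819]
```

Emit:
apply_moves:
  moves:
    - [1.2,1.7,0,0,0,0,1]
    - [2.4,3.35,0,0,0,0,1]
    - [2.4,3.35,0,0,0,0,1]
    - [2.4,3.35,0,0,0,0,1]
    - [2.4,3.35,0,0,0,0,1]
    - [2.4,3.35,0,0,0,0,1]
    - [2.4,3.35,0,0,0,0,1]
    - [2.2,3.2,0,0,0,0,1]
    - [1.2,1.7,0,0,0,0,1]
    - [0,0,0,0,0,0,1]
    - [0,0,0,0,0,0,1]

```text
time: 20.05
tcp_pos: [0.538, -0.005, 0.3048]
orientation: [[-0.76, 0.65, 0.002], [0.65, 0.76, -0.0], [-0.002, 0.001, -1.0]]
contact_force: [-0.4, -0.2, -0.5]
grip_width: 0.013
gripper_force: 58.6
```

```bash
python3 to.py .5383 -.0038 .188; python3 - <<'E'
from h import *
o=manip.get_obs()
for n in ('scene','top'):
    c=cams.calibration(n); im=cams.snapshot(n); cv2.imwrite(f'pics/m_{n}.png',im[:,:,::-1])
    f=o['tcp_pos']-[0,0,.138]; print(n,'pred head mid',np.round(proj(c,f+[0,0,.025]),1),'foot',np.round(proj(c,f),1))
    for s,ct in blobs(mask(im,(45,90,20),(76,255,255)),15):
        if 290<ct[0]<345: print('green',s,ct)
a=cv2.resize(cv2.imread('pics/m_scene.png')[120:260,270:430],(640,560),interpolation=cv2.INTER_CUBIC); cv2.imwrite('pics/mc.png',a)
E
```

```text
[ 0.538  -0.005   0.3048] [[-0.76, 0.65, 0.002], [0.65, 0.76, -0.0], [-0.002, 0.001, -1.0]] [-0.01  0.09  0.31  1.79 -0.    0.7 ]
tool cm [ 0.07  0.1  11.68]
d in tool [ 0.573 -0.002 -0.819]
scene pred head mid [314.8 170.2] foot [315.2 179.1]
green [309, 159, 14, 7, 73] [315.3, 162.2]
green [294, 294, 6, 43, 115] [296.9, 313.0]
green [328, 304, 4, 44, 121] [330.0, 323.3]
top pred head mid [340.6 197.2] foot [340.  198.4]
green [301, 82, 3, 17, 29] [301.9, 89.8]
green [325, 83, 3, 17, 33] [325.8, 91.2]
green [292, 240, 25, 25, 306] [304.0, 252.1]
```

Emit:
apply_moves:
  moves:
    - [0.07,0.1,2,0,0,0,1]
    - [0,0,3,0,0,0,1]
    - [0,0,2,0,0,0,1]
    - [0,0,1,0,0,0,1]
    - [0,0,1,0,0,0,1]
    - [0,0,0,0,0,0,1]

```text
time: 20.75
tcp_pos: [0.5385, -0.0045, 0.2132]
orientation: [[-0.759, 0.651, -0.001], [0.651, 0.759, -0.0], [0.001, -0.001, -1.0]]
contact_force: [-0.3, -1.3, 0.3]
grip_width: 0.0133
gripper_force: 58.6
```

Emit:
apply_moves:
  moves:
    - [0,0,0.8,0,0,0,1]
    - [0,0,0.7,0,0,0,1]
    - [0,0,0.6,0,0,0,1]
    - [0,0,0.2,0,0,0,1]
    - [0,0,0,0,0,0,1]
    - [0,0,0,0,0,0,1]

```text
time: 21.35
tcp_pos: [0.5388, -0.004, 0.191]
orientation: [[-0.76, 0.65, 0.0], [0.65, 0.76, 0.0], [-0.0, 0.0, -1.0]]
contact_force: [-0.3, 0.4, -0.1]
grip_width: 0.0133
gripper_force: 58.6
```

Emit:
apply_moves:
  moves:
    - [0,0,0.1,0,0,0,1]
    - [0,0,0.1,0,0,0,1]
    - [0,0,0.1,0,0,0,1]
    - [0,0,0,0,0,0,1]

```text
time: 21.75
tcp_pos: [0.5387, -0.0041, 0.1877]
orientation: [[-0.759, 0.651, -0.0], [0.651, 0.759, -0.0], [0.0, -0.0, -1.0]]
contact_force: [-0.9, -0.2, -0.1]
grip_width: 0.0133
gripper_force: 58.6
```

Emit:
apply_moves:
  moves:
    - [0,0,0.1,0,0,0,1]
    - [0,0,0.1,0,0,0,1]
    - [0,0,0,0,0,0,1]

```text
time: 22.05
tcp_pos: [0.5389, -0.0041, 0.1863]
orientation: [[-0.76, 0.65, 0.001], [0.65, 0.76, 0.0], [-0.001, 0.001, -1.0]]
contact_force: [-0.8, 0.1, 4.0]
grip_width: 0.0135
gripper_force: 59.2
```

It's touching down (4 N upward). I'll hold, release and withdraw straight up.

Emit:
apply_moves:
  moves:
    - [0,0,0,0,0,0,1]
    - [0,0,0,0,0,0,1]
    - [0,0,0,0,0,0,1.8]
    - [0,0,0,0,0,0,3]
    - [0,0,0,0,0,0,4]
    - [0,0,0,0,0,0,4]
    - [0,0,-1,0,0,0,4]
    - [0,0,-3,0,0,0,4]
    - [0,0,-4,0,0,0,4]
    - [0,0,-4,0,0,0,4]
    - [0,0,0,0,0,0,4]

```text
time: 23.15
tcp_pos: [0.5397, -0.004, 0.3122]
orientation: [[-0.76, 0.65, 0.008], [0.65, 0.76, -0.0], [-0.006, 0.005, -1.0]]
contact_force: [0.2, 0.9, 0.5]
grip_width: 0.0402
gripper_force: 0.0
```

```bash
python3 - <<'E'
from h import *
print(manip.get_obs()['tcp_pos'])
c=cams.calibration('scene'); im=cams.snapshot('scene'); cv2.imwrite('pics/f.png',cv2.resize(im[110:270,250:450,::-1],(800,600)[:1]+(640,)[:0]+(600,),interpolation=cv2.INTER_CUBIC))
print(np.round(proj(c,(.5385,-.004,.24)),1),np.round(proj(c,(.5385,-.004,.1)),1))
E
```

```text
[ 0.53965778 -0.00404935  0.3121971 ]
[314.4 152.6] [316.3 201.9]
```

View pics/f.png

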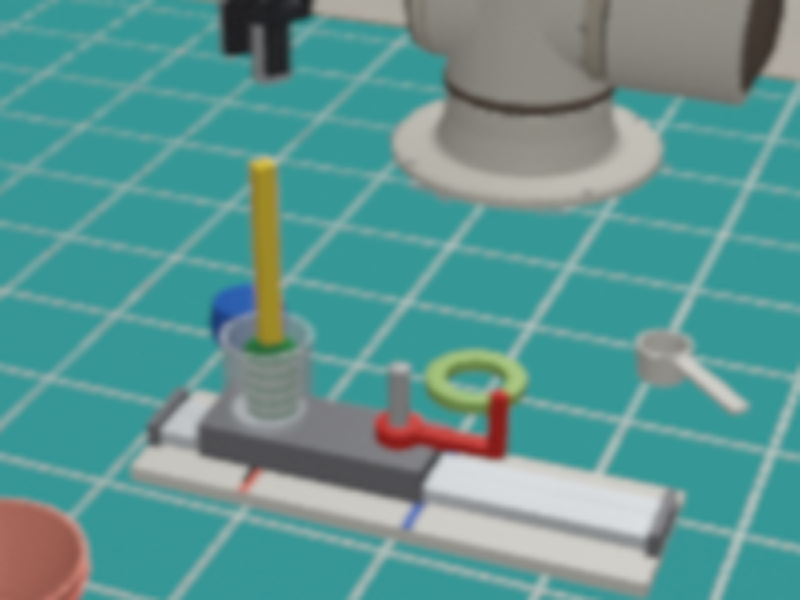

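The brush stands upright in the cup, with its handle from (263,165) to (268,340) and its foot near (272,415). The pointer is at the coral mark, the lever is locked, and the gripper is clear above.

```bash
python3 -c "
from workcell import manip
print(manip.finish_job())"
```

```text
the job is handed in; nothing more can be done
None
```

The job is handed in: the carriage is locked at the coral mark (pointers within about 1 mm) and the brush stands upright and released in the cup; the hand-in returned no pass/fail result.

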